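# Palm sugar dish to the mortar

## Task

Pinch the thin strap handle of the steel dish gently so that it does not bend, lift the dish off its board, and turn it a quarter turn so that its pouring lip faces the granite mortar, keeping the dish level and the loose palm sugar ball in its middle. Then bring it across until the tip of the lip is over the middle of the mortar's mouth and just above the rim, touching nothing, and finish there still holding the dish level and still, without tipping the ball out. Do not touch the ball, and do not disturb the bowls, pestle, funnel or turntable.

Things in the scene. Friction and masses are not known exactly. Their poses are not given: they have to be found in the camera images.
- dish: loose round steel dish on the board, 149 mm across, rim 18 mm high, about 0.2 kg. Origin: centre of underside; z up; x points to its pouring lip; y runs along its handle. Inside, the floor rises from the centre (6 mm above the underside) at about 6 degrees, steeper beyond 45 mm. A strap handle bridges it like a basket's, with uprights at y = +-68 mm
- handle (a point): middle of the handle's level top bar, 98 mm above the dish's underside, straight above its centre; axes as the dish's. The bar is 140 mm long (y), 12 mm wide (x), 14 mm high. It is thin sheet: a pinch of more than about 25 N by each finger bends it; 10 to 12 N carries the dish safely
- lip_tip (a point): tip of the dish's pouring lip (a short trough 34 mm wide), 97 mm from the dish's centre along its x, 18 mm above its underside; axes as the dish's
- ball_center (a point): centre of the loose ball of hard palm sugar, 36 mm across, about 30 g, lying in the middle of the dish (its top about 42 mm above the dish's underside), free to roll
- board: fixed square hardwood board, 150 by 150 by 15 mm, under the dish. Origin: centre of its underside, on the counter; at the start its axes are parallel to the dish's within 3 degrees, and the mortar lies about 200 mm away along either its +y or its -y
- mortar: heavy dark granite mortar, immovable, 150 mm across, 105 mm high, mouth about 110 mm wide. Origin: centre of its underside, on the counter; z up
- mouth (a point): centre of the mortar's mouth at the height of its rim, 105 mm above the counter
- bowls: bystander: stack of three white ceramic bowls, 124 mm across, 84 mm high, on the other side of the board from the mortar. Origin: centre of its underside
- pestle: bystander: hardwood pestle lying on the counter beyond the board as seen from the robot, 190 mm long along its x, 42 mm thick. Origin: under its middle
- funnel: bystander: stainless steel funnel standing mouth down, 110 mm across, 95 mm high. Origin: centre of its underside
- susan_rim (a point): bystander: point on the rim of a wooden turntable 210 mm across that turns easily and carries two closed glass jars (each 60 mm across, tops 124 mm above the counter). The point is 100 mm from the turntable's centre along its x, on its upper face, 27 mm above the counter; axes as the turntable's
Things that resemble listed ones, but are neither listed nor needed, are in the scene too. Leave any green look-alike of the dish alone. Several things look just like the board: the one meant starts farthest to the robot's right.

How it is judged (in metres and radians):
On the way, in this order (a step that is already met when the one before it is completed fails the run):
1. the dish is lifted clear of its board in the gripper, level, with the ball in its middle (height (world z) of dish above 0.025 m and contact force between dish and board below 0.1 N and contact force between the fingers and dish above 1 N and angle between dish's own z axis and vertical below 0.12 rad and horizontal distance between ball_center and dish below 0.03 m), for 0.2 s.
2. the lifted dish has been turned a quarter turn, its lip towards the mortar, the ball still in its middle (height (world z) of dish above 0.025 m and angle between the x axis of dish and the y axis of board, either way round below 0.2 rad and x of mouth in the frame of dish above 0.05 m and contact force between the fingers and dish above 1 N and horizontal distance between ball_center and dish below 0.03 m), for 0.2 s.
At the end, for the whole second after the job is handed in: Dish held by the fingers alone, at rest, level within 6 deg, a quarter turn (within 11 deg) from the board; lip tip within 35 mm of the mouth's middle seen from above, underside 0 to 95 mm above the rim; ball at rest in the dish within 22 mm of its centre (horizontal distance between lip_tip and mouth below 0.035 m and horizontal distance between dish and board below 0.19 m and angle between the x axis of dish and the y axis of board, either way round below 0.2 rad and x of mouth in the frame of dish above 0.05 m and height (world z) of dish between 0.105 and 0.2 m and angle between dish's own z axis and vertical below 0.1 rad and horizontal distance between ball_center and dish below 0.022 m and z of ball_center in the frame of dish below 0.035 m and contact force between ball and dish above 0.05 N and contact force between the fingers and dish above 1 N and contact force between dish and mortar below 0.1 N and contact force between dish and board below 0.1 N and linear speed of dish below 0.03 m/s and angular speed of dish below 0.2 rad/s and linear speed of ball below 0.05 m/s); the arm keeps its last pose, push and grip.
It fails at once if the handle is squeezed hard enough to bend (contact force between the fingers and dish above 60 N).
It fails at once if the dish is tipped or the ball leaves its middle (horizontal distance between ball_center and dish above 0.045 m or angle between dish's own z axis and vertical above 0.2 rad).
It fails at once if the robot touches the ball (contact force between any of the fingers, the arm and ball above 0.2 N).
It fails at once if the dish or the robot knocks against the mortar (contact force between any of dish, the arm, the fingers and mortar above 1 N).
It fails at once if a bystander is disturbed (distance of any of bowls, pestle, funnel, susan_rim from where it was at the start of the episode above 0.02 m).
It also fails if it takes over 48 s, if anything falls off the work surface, if the arm or the gripper's body presses on something with over 40 N, if the wrist force passes 120 N, or if a joint passes its speed limit or range.

## Robot

A 6-joint arm with a two-finger parallel gripper is mounted at the origin on the work surface. World frame = base frame: x ahead of the robot, y to its left, z up, the work surface at z = 0. Lengths are in mm, angles in rad, forces in N, time in s.
With the tool pointing down it reaches from about 350 to 875 mm from the base axis. Payload 4.2 kg.
Tool frame: the origin (TCP) lies at the very end of the fingers, on their centre line; the grasp point (between the pads) lies 19 mm behind it; z points along the fingers, y is the direction in which the jaws open and shut (so a half turn about z gives the same grasp; the last joint's range is limited). The gripper opens to 87 mm and grips with 3 to 60 N. Pads are 19 mm wide; open, the fingers measure 117 mm over their backs; the gripper's body (75 mm by 190 mm) begins 51 mm behind the grasp point.
Start: joints at [-0.869, 0.385, 0.008, 0, -1.194, -0.259], TCP at [267.806, -564.694, 222.55] pointing down, gripper open.
Joint ranges: [-3.14, 3.14], [-1.21, 2.06], [-1.07, 1.41], [-3.16, 2.05], [-2.99, -0.16], [-3.1, 3.1]. Speed limits (rad/s): [2.79, 2.79, 3.14, 3.14, 3.14, 3.14].

## Interface

Orientations are given as a unit quaternion [x, y, z, w].
In Python, from plant import move_ptp, move_l, movej, move_gripper, pause, solve_ik, snapshot, PlanningError, hand_in, boxes_of, get_clock, get_joint_pos, get_qvel, get_joint_efforts, get_tool_pos, get_tool_rot, get_wrist_force, get_ft_torque, get_gripper_width gives the robot as it stands. The module is installed in compiled form; this text tells all that it offers. Calls block until the motion is done:
- move_ptp(position, orientation): joint-space move of the TCP to a pose.
- move_l(position, ori=None, feed=150): straight line of the TCP; ori=None keeps the orientation; feed is the mean speed in mm/s.
- movej(angles): joint-space move.
- move_gripper(opening, force=None): finger opening in mm; force is the grip in N (None keeps the last); returns when the fingers have stopped.
- pause(seconds).
- solve_ik(position, orientation): joint angles nearest the present ones, or None.
- snapshot(name): name is "side" or "top"; returns a dict with "frame" (384x512x3 uint8, red, green, blue), "range_z" (384x512 float32, mm along the optical axis (not along the pixel's ray), 0 where there is no reading), "vfov" (degrees; the focal length in pixels is half the picture's height over the tangent of half this angle, whatever the lens; pixels are square), "cx", "cy" (the principal point, pixels), "rvec" (rotation vector, rad) and "tvec" (3), from world to camera coordinates, as OpenCV has them. Camera axes: x right, y down, z forward; pixel columns grow to the right and rows downward; lengths in mm; the calibration is good to about 2 mm. A picture is of the moment at which its call begins.
A pose or a line that the arm cannot do raises PlanningError and nothing moves.
- hand_in(): hands the job in, once; it reports no verdict.
Trained networks look in the newest picture that a camera, given by its name, has taken for a name from the list of things; names that differ only in an ending like _2 or _b are one class to them, and where a whole thing is asked for, a point or a joint stands for the part that bears it (a point fixed in the world has none). Each returns a list of dicts, best first, with "p" (0 to 1); they miss things now and then, are a little off and sometimes report something else, mostly with a low value. They report only what shows in the picture. A call takes as long as a camera call. They do not tell look-alikes from the thing itself.
- boxes_of(camera, label): "position" ([x, y, z] in mm, in the coordinates of the camera as it stood for that picture, good to about 4 mm: the middle of the surface that is visible of it).
Readings, each from a call of its own:
- get_clock(): time.
- get_joint_pos(): joint angles.
- get_qvel(): joint speeds.
- get_joint_efforts(): joint torques, N m.
- get_tool_pos(): TCP position.
- get_tool_rot(): TCP orientation.
- get_wrist_force(): force on the tool from outside, world axes, zero at the start.
- get_ft_torque(): the same for the moment, N m.
- get_gripper_width(): finger opening in mm.
Only numpy, scipy, OpenCV 4.12 (cv2) and the standard library are available. Lean on these libraries where they do the work, as an engineer would, in place of code of your own. Each camera call takes 0.05 s, during which the arm holds its last target.

## Working session

There is one attempt and no reset: what is moved stays moved. The work goes in short steps, each a Python script; the robot and the scene stay as the last script left them, time stands still between calls to the robot, and variables do not carry over. Pictures are saved under pics/ and viewed, and the job is handed in when it is done.

```bash
mkdir -p pics
cat > h.py <<'E'
import numpy as np, cv2
from plant import *
def snap(n,fn=None):
    s=snapshot(n)
    if fn: cv2.imwrite('pics/'+fn,cv2.cvtColor(s["frame"],cv2.COLOR_RGB2BGR))
    return s
def K(s):
    h=s["frame"].shape[0]; f=h/2/np.tan(np.radians(s["vfov"])/2)
    return f,s["cx"],s["cy"]
def c2w(s,p):
    R=cv2.Rodrigues(np.array(s["rvec"],float))[0]
    return (np.asarray(p).reshape(-1,3)-np.array(s["tvec"]).ravel())@R
def cloud(s):
    f,cx,cy=K(s); z=s["range_z"].astype(float); v,u=np.indices(z.shape)
    P=np.stack([(u-cx)/f*z,(v-cy)/f*z,z],-1)
    W=c2w(s,P).reshape(z.shape+(3,)); W[z==0]=np.nan
    return W
def w2p(s,p):
    R=cv2.Rodrigues(np.array(s["rvec"],float))[0]; f,cx,cy=K(s)
    c=np.asarray(p).reshape(-1,3)@R.T+np.array(s["tvec"]).ravel()
    return np.c_[c[:,0]/c[:,2]*f+cx,c[:,1]/c[:,2]*f+cy]
E
python3 - <<'E'
from h import *
for n in("top","side"):
    s=snap(n,n+"0.png"); print(n,s["vfov"],s["cx"],s["cy"],c2w(s,[0,0,0]))
    for l in["dish","board","mortar","bowls","pestle","funnel","handle","ball_center","lip_tip","susan_rim"]:
        try:
            for d in boxes_of(n,l)[:4]:
                w=c2w(s,d["position"])[0]; print(l,round(d["p"],2),w.round(),w2p(s,w)[0].round())
        except Exception as e: print(l,e)
print(get_clock(),get_tool_pos(),get_tool_rot(),get_gripper_width())
E
```

```text
top 57.71525377141977 259.7751962002769 192.21626783290736 [[ 462.63670155   39.66473596 1351.53913794]]
dish 0.75 [ 810. -197.   16.] [313. 132.]
dish 0.73 [554.  -9.  31.] [264. 196.]
dish 0.64 [346.  83.  12.] [239. 251.]
board 0.84 [784. 203.  15.] [211. 136.]
board 0.54 [504.  40.  12.] [251. 209.]
mortar 0.71 [ 566. -201.   89.] [318. 193.]
bowls 0.65 [572. 215.  53.] [205. 190.]
pestle 0.73 [773.  16.  36.] [259. 139.]
funnel 0.94 [ 327. -416.   24.] [370. 258.]
funnel 0.27 [557.  -8.  27.] [264. 195.]
handle 0.96 [346.  85.  10.] [238. 250.]
handle 0.8 [563.  -8.  28.] [264. 194.]
handle 0.71 [ 812. -194.   15.] [313. 132.]
lip_tip 0.93 [ 809. -198.   14.] [314. 132.]
lip_tip 0.88 [559.  -4.  28.] [263. 195.]
lip_tip 0.81 [350.  81.  13.] [240. 249.]
susan_rim 0.75 [367. 457.  27.] [139. 243.]
side 48.9555021474249 257.0407497559626 191.73963803546386 [[ 50.83931221 824.57494011 993.84841779]]
dish 0.93 [354.  90.  13.] [302. 240.]
dish 0.66 [558. -10.  32.] [261. 190.]
dish 0.61 [552.  -6.  50.] [262. 187.]
dish 0.57 [ 815. -204.   21.] [230. 136.]
board 0.63 [512.  51.  10.
[... 165 characters left out ...]
[217. 226.]
pestle 0.74 [776.  21.  37.] [201. 171.]
pestle 0.69 [ 558. -187.   86.] [288. 148.]
funnel 0.75 [ 316. -411.   25.] [376. 150.]
funnel 0.36 [512.  51.  14.] [263. 211.]
handle 0.88 [356.  88.  13.] [301. 240.]
handle 0.74 [ 817. -200.   15.] [229. 138.]
handle 0.57 [556. -11.  32.] [261. 190.]
ball_center 0.42 [554.  -5.  53.] [261. 187.]
lip_tip 0.79 [ 812. -201.   21.] [230. 137.]
lip_tip 0.67 [354.  89.  17.] [302. 239.]
lip_tip 0.65 [563.  -8.  30.] [259. 190.]
lip_tip 0.21 [574. 205.  58.] [217. 226.]
susan_rim 0.72 [346. 461.  30.] [233. 341.]
1.1 [ 267.8196364  -564.67872741  222.56435304] [-2.19608071e-01  9.75588179e-01  5.34675984e-06  5.62016914e-06] 86.84265000083016
```

Run:
```python
import cv2
a=cv2.imread('pics/top0.png')[80:300,150:410]; cv2.imwrite('pics/t1.png',cv2.resize(a,(700,592),interpolation=cv2.INTER_CUBIC))
a=cv2.imread('pics/side0.png')[90:300,150:410]; cv2.imwrite('pics/s1.png',cv2.resize(a,(700,565),interpolation=cv2.INTER_CUBIC))
```

```text
(no output)
```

View pics/t1.png

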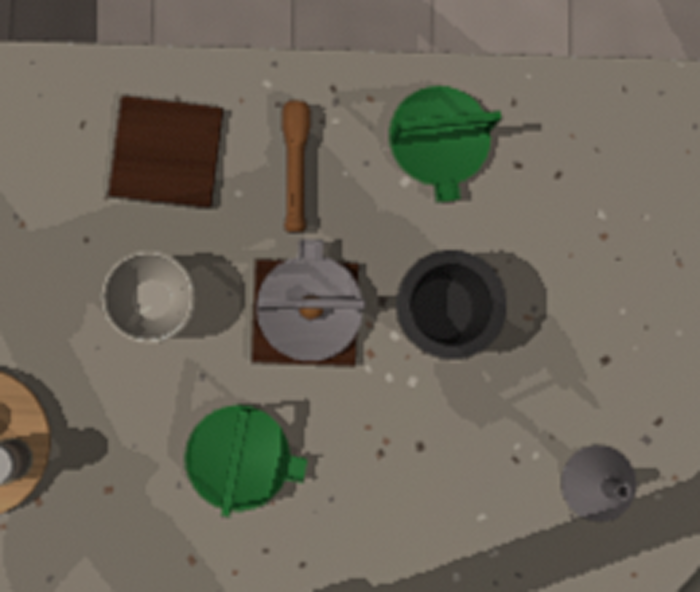

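View pics/s1.png

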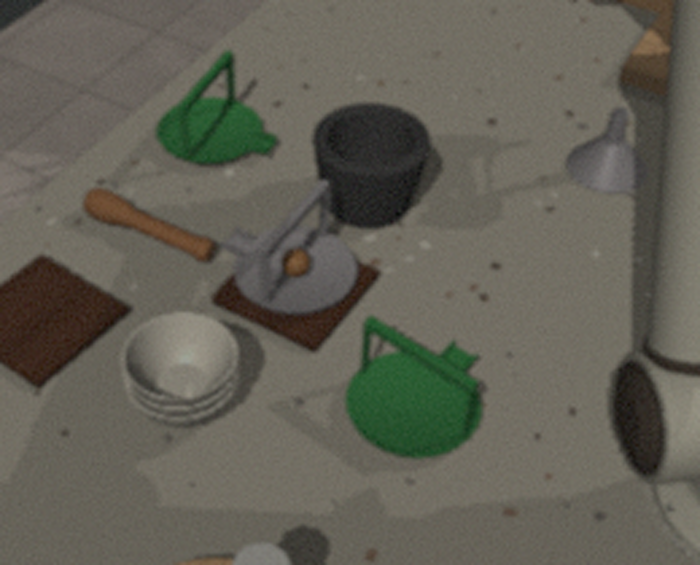

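View pics/top0.png

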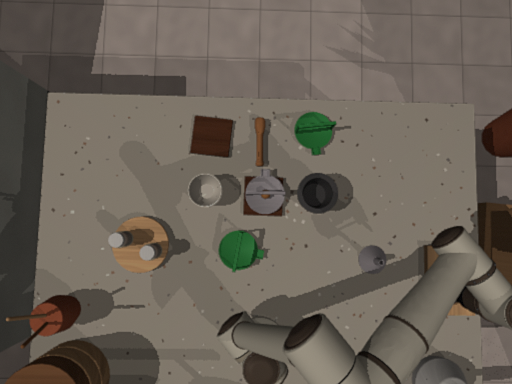

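View pics/side0.png

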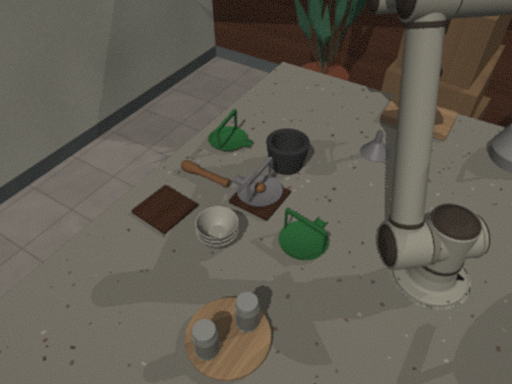

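The top view (zoomed) shows the steel dish at about px (264,195), its lip pointing away from the robot (+x) and its handle along y. The mortar is to the right at (318,193), the bowls to the left and the pestle beyond. Next I'll measure from depth.

Run:
```python
from h import *
for n in("top","side"):
    s=snap(n); W=cloud(s).reshape(-1,3); C=s["frame"].reshape(-1,3).astype(int)
    W0=W
    print(n,"counter z",np.nanmedian(W[(abs(W[:,0]-450)<40)&(abs(W[:,1]+150)<40)][:,2]))
    near=(np.hypot(W[:,0]-557,W[:,1]+8)<110)
    m=near&(W[:,2]>95)&(W[:,1]>-85)&(W[:,1]<80)
    P=W[m]; print("bar n",len(P),P.mean(0).round(1),P.min(0).round(),P.max(0).round(), "top z",np.percentile(P[:,2],[50,90]).round(1))
    P2=P[P[:,2]>105]
    if len(P2)>5:
        rc=cv2.minAreaRect(P2[:,:2].astype(np.float32)); print(rc); print(np.polyfit(P2[:,1],P2[:,0],1), P2.mean(0))
    # dish rim: z between 18..45
    m=near&(W[:,2]>24)&(W[:,2]<40); P=W[m]; print("dish",len(P),P.mean(0).round(1),P.min(0).round(),P.max(0).round())
    # board
    m=near&(W[:,2]>8)&(W[:,2]<20)&(abs(W[:,0]-557)<85)&(abs(W[:,1]+8)<90)&(C[:,0]>C[:,2]*1.5); P=W[m]; print("board",len(P),P.min(0).round(),P.max(0).round(),cv2.minAreaRect(P[:,:2].astype(np.float32)))
    # mortar
    m=(np.hypot(W[:,0]-560,W[:,1]+195)<100)&(W[:,2]>97)&(W[:,1]<-105); P=W[m]; print("mortar",len(P),cv2.minEnclosingCircle(P[:,:2].astype(np.float32)),P[:,2].mean())
    for nm,c,r in(("bowls",(573,210),90),("funnel",(322,-414),80)):
        m=(np.hypot(W[:,0]-c[0],W[:,1]-c[1])<r)&(W[:,2]>6); P=W[m]; print(nm,cv2.minEnclosingCircle(P[:,:2].astype(np.float32)),P[:,2].max())
    m=near&(C[:,0]>C[:,2]*1.35)&(W[:,2]>35)&(W[:,2]<70); P=W[m]; print("ball",len(P),P.mean(0) if len(P) else 0, P.max(0) if len(P) else 0)
```

```text
top counter z 0.20849714555011778
bar n 156 [560.5  -7.8 119.6] [554. -76. 113.] [567.  60. 126.] top z [119.7 123.1]
((560.5067749023438, -7.960548400878906), (11.425421714782715, 135.4010772705078), 1.117889165878296)
[-2.03204427e-02  5.60313565e+02] [560.4712148   -7.75820288 119.55318592]
dish 848 [565.7  -8.7  29.9] [489. -80.  24.] [658.  65.  40.]
board 245 [483. -77.   9.] [628.  69.  20.] ((555.1820068359375, -3.1496047973632812), (145.26681518554688, 144.75245666503906), 89.0663070678711)
mortar 637 ((564.0127563476562, -196.10179138183594), 74.18830871582031) 104.9996981255017
bowls ((567.3258666992188, 213.49459838867188), 85.36504364013672) 90.30296777779162
funnel ((321.8772888183594, -414.0565490722656), 79.94123840332031) 639.3719721717986
ball 33 [554.9565364   -8.89010841  50.15642177] [575.99269203  56.32155354  61.58491525]
side counter z 1.8344362141213704
bar n 198 [560.1  -3.7 117.8] [554. -81.  96.] [569.  62. 127.] top z [119.8 123.2]
((561.4427490234375, -9.797714233398438), (14.196239471435547, 143.085693359375), 0.04155066981911659)
[-1.75326700e-03  5.60044844e+02] [560.05145262  -3.76941422 118.69869531]
dish 902 [563.7 -11.9  30.7] [489. -87.  24.] [661.  65.  40.]
board 449 [482. -76.   8.] [630.  75.  20.] ((556.1529541015625, -1.0172271728515625), (151.868896484375, 147.78965759277344), 89.45716094970703)
mortar 578 ((564.7869262695312, -197.367919921875), 77.3537826538086) 105.55746715388027
bowls ((575.02294921875, 217.51083374023438), 82.77682495117188) 89.67088415887655
funnel ((331.02587890625, -410.6341857910156), 70.20574951171875) 560.2400979714231
ball 80 [558.62689457  -3.93303054  50.22368406] [575.42115755   6.78461712  60.62412351]
```

```bash
cat >> h.py <<'E'
from scipy.spatial.transform import Rotation as Ro
def ori(th):  # tool z down, tool y at world angle th
    y=np.array([np.cos(th),np.sin(th),0]); z=np.array([0,0,-1.]); x=np.cross(y,z)
    return Ro.from_matrix(np.c_[x,y,z]).as_quat()
GX,GY=560.3,-7.5
E
python3 - <<'E'
from h import *
a=0.01
for t in(0,np.pi):
    for nm,p,th in(("g",[GX,GY,94],t+a),("up",[GX,GY,229],t+a),("rot",[GX,GY,229],t+a-np.pi/2),("fin",[564,-100,219],t+a-np.pi/2)):
        q=solve_ik(p,ori(th)); print(nm,t,None if q is None else np.round(q,2))
E
```

```text
g 0 [ 0.28  0.4  -0.32  0.   -0.85  2.88]
up 0 [ 0.28  0.27 -0.14  0.   -1.16  2.88]
rot 0 [ 0.28  0.27 -0.14  0.   -1.16  1.3 ]
fin 0 [ 0.11  0.3  -0.13  0.   -1.14  1.47]
g 3.141592653589793 [ 0.28  0.4  -0.32  0.   -0.85 -0.27]
up 3.141592653589793 [ 0.28  0.27 -0.14  0.   -1.16 -0.27]
rot 3.141592653589793 [ 0.28  0.27 -0.14  0.   -1.16 -1.84]
fin 3.141592653589793 [ 0.11  0.3  -0.13  0.   -1.14 -1.67]
```

Run:
```python
from h import *
move_ptp([GX,GY,200],ori(np.pi+0.01)); move_gripper(50,11)
print(get_clock(),get_tool_pos(),get_gripper_width())
move_l([GX,GY,140],feed=120)
s=snap("side","s2.png"); a=cv2.imread('pics/s2.png')[90:300,150:410]; cv2.imwrite('pics/s2.png',cv2.resize(a,(700,565),interpolation=cv2.INTER_CUBIC))
s=snap("top","t2.png"); a=cv2.imread('pics/t2.png')[130:260,190:350]; cv2.imwrite('pics/t2.png',cv2.resize(a,(700,568),interpolation=cv2.INTER_CUBIC))
```

```text
4.35 [560.28755277  -7.48336455 199.98054183] 50.08922981757791
```

View pics/s2.png

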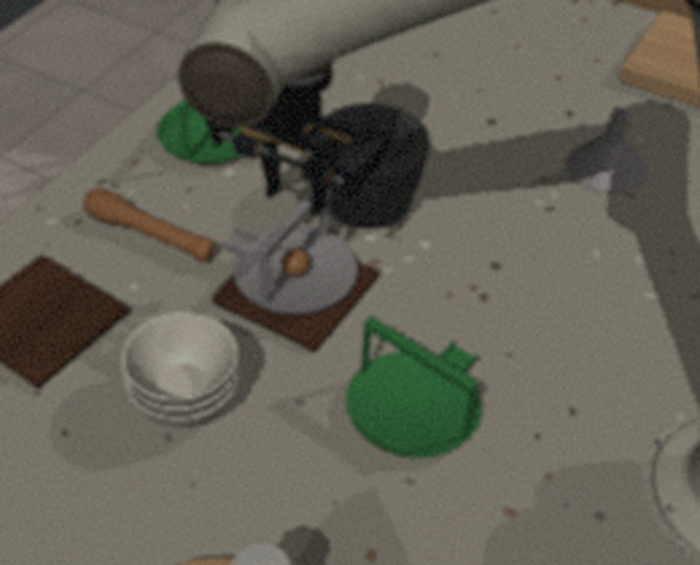

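View pics/t2.png

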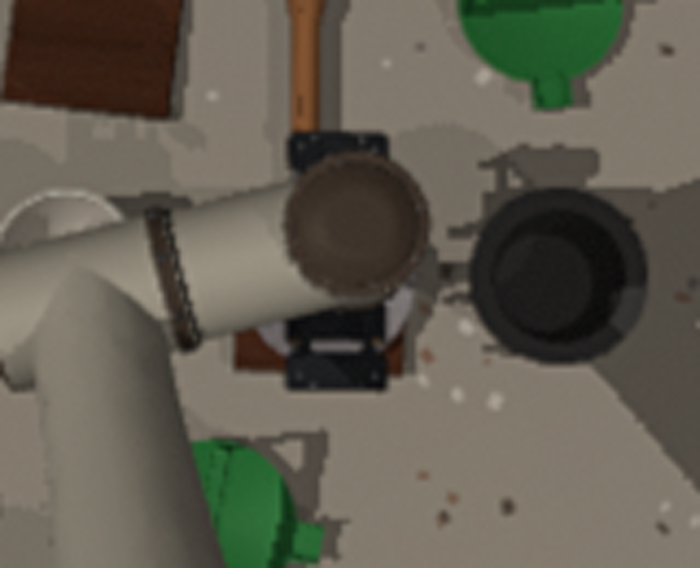

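The fingers (side px about (270,170) and (325,190) in the zoomed crop) straddle the handle bar, and the dish hasn't moved. Descending and gripping now.

Run:
```python
from h import *
move_l([GX,GY,94],feed=60); print(get_wrist_force())
move_gripper(22); print(get_gripper_width(),get_wrist_force())
move_gripper(16); print(get_gripper_width(),get_wrist_force())
move_gripper(6,11); print(get_gripper_width(),get_wrist_force(),get_clock())
pause(0.3)
print(get_gripper_width(),get_wrist_force(),get_ft_torque(),get_tool_pos())
s=snap("side","s3.png"); a=cv2.imread('pics/s3.png')[90:300,150:410]; cv2.imwrite('pics/s3.png',cv2.resize(a,(700,565),interpolation=cv2.INTER_CUBIC))
```

```text
[ 0.54781682 -0.72583371  0.06287608]
21.943080332569785 [-0.18134743 -0.63437718 -0.47174984]
16.19931283813286 [ 0.0943527  -0.12420327 -0.09063649]
11.449811910882785 [2.06730156 0.45683325 0.27814835] 7.5167
11.994739406052078 [1.9138227  0.61388943 1.49259852] [ 0.13556652 -0.39167655  0.06621055] [560.72553736  -7.4004653   94.24627598]
```

View pics/s3.png

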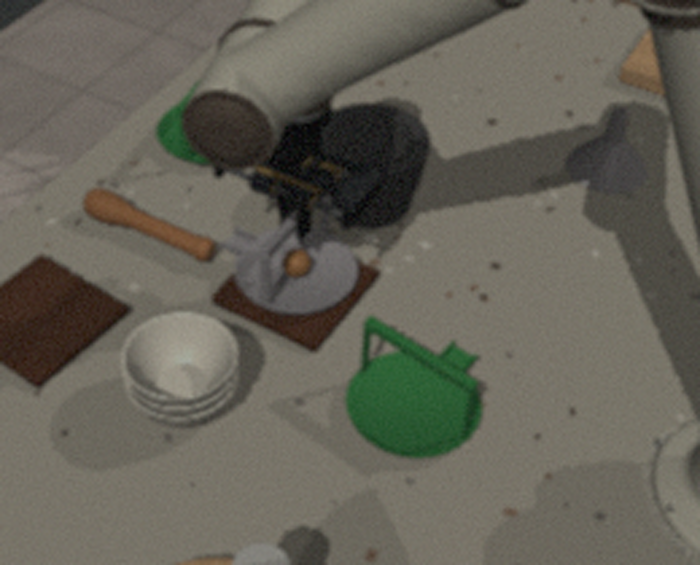

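The grip reads 12.0 mm, which matches the bar width, and the ball is still in the middle at crop px (298,262). Lifting slowly.

Run:
```python
from h import *
p=get_tool_pos()
move_l([GX,GY,114],feed=20); pause(0.2); print(get_clock(),get_gripper_width(),get_wrist_force(),get_ft_torque())
move_l([GX,GY,145],feed=25); pause(0.4); print(get_clock(),get_gripper_width(),get_wrist_force(),get_ft_torque(),get_tool_pos())
s=snap("side","s4.png"); a=cv2.imread('pics/s4.png')[90:300,150:410]; cv2.imwrite('pics/s4.png',cv2.resize(a,(700,565),interpolation=cv2.INTER_CUBIC))
W=cloud(s).reshape(-1,3); C=s["frame"].reshape(-1,3).astype(int)
near=(np.hypot(W[:,0]-560,W[:,1]+8)<110)
m=near&(C[:,0]>C[:,2]*1.35)&(W[:,2]>75)&(W[:,2]<120); P=W[m]; print("ball",len(P),np.median(P,0),P.max(0))
m=near&(W[:,2]>60)&(W[:,2]<100)&(C.max(1)-C.min(1)<25); P=W[m]
print("dish",len(P),P.mean(0),P.min(0),P.max(0))
A=np.c_[P[:,:2]-[560,-8],np.ones(len(P))]; print(np.linalg.lstsq(A,P[:,2],rcond=None)[0])
```

```text
9.2167 11.365432983129079 [ 0.63611561 -0.4140815  -2.70866974] [0.00422753 0.06072466 0.01335472]
11.0083 11.960773662567474 [-0.33921986  0.54204372 -3.7383842 ] [ 0.03717592  0.12262002 -0.01161617] [560.314558    -7.49131559 144.9768446 ]
ball 91 [555.95675749  -2.72022512 101.06742966] [571.28173115   6.35368199 111.27764289]
dish 1052 [562.17392738 -10.26937165  81.18796372] [487.50369667 -84.91907142  69.48698202] [659.2138624   64.70083774  99.92308871]
[3.11929900e-02 4.51334039e-03 8.11303949e+01]
```

View pics/s4.png

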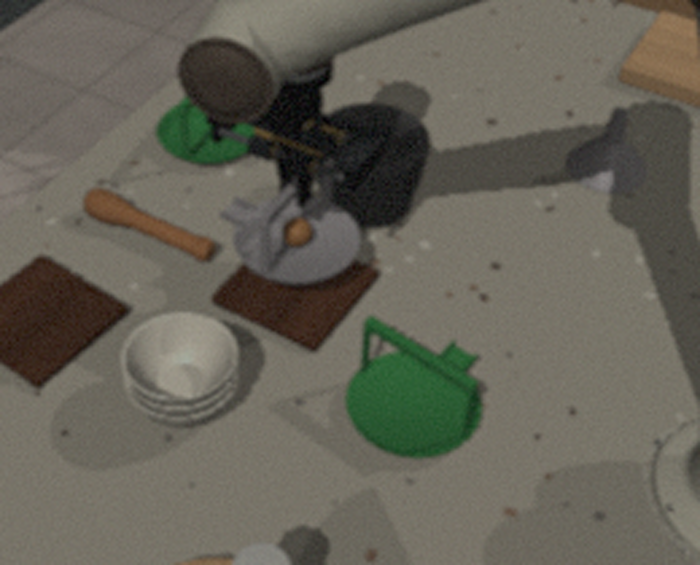

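Lifted: the dish is clear of the board and level, with the ball at the centre (crop px (298,232)). Now rising while turning −90°.

Run:
```python
from h import *
move_l([GX,GY,180],ori(np.pi+0.01-np.pi/4),feed=18)
print(get_clock(),get_gripper_width(),get_wrist_force())
move_l([GX,GY,219],ori(np.pi+0.01-np.pi/2),feed=18); pause(0.4)
print(get_clock(),get_gripper_width(),get_wrist_force(),get_ft_torque(),get_tool_pos())
s=snap("side","s5.png"); a=cv2.imread('pics/s5.png')[60:270,150:410]; cv2.imwrite('pics/s5.png',cv2.resize(a,(700,565),interpolation=cv2.INTER_CUBIC))
W=cloud(s).reshape(-1,3); C=s["frame"].reshape(-1,3).astype(int)
near=(np.hypot(W[:,0]-560,W[:,1]+8)<110)
m=near&(C[:,0]>C[:,2]*1.35)&(W[:,2]>145)&(W[:,2]<200); P=W[m]; print("ball",len(P),np.median(P,0),P.max(0))
m=near&(W[:,2]>135)&(W[:,2]<170)&(C.max(1)-C.min(1)<25); P=W[m]
print("dish",len(P),P.mean(0),P.min(0),P.max(0))
A=np.c_[P[:,:2]-[560,-8],np.ones(len(P))]; print(np.linalg.lstsq(A,P[:,2],rcond=None)[0])
```

```text
13.15 11.920906809868297 [ 0.24047435 -0.07509196 -2.6998088 ]
15.8667 11.86056703126708 [-0.43205945  0.14871988 -2.42727208] [-0.04290838 -0.04072742  0.03753882] [560.29382746  -7.50101233 219.01537205]
ball 102 [ 5.51747664e+02 -5.49178698e-01  1.74363592e+02] [572.00869806   8.19662856 185.03962274]
dish 1104 [560.67181387  -8.59908518 154.38782783] [ 484.34716213 -107.85566089  145.03196777] [633.63683973  65.3800842  169.05665634]
[ 2.41263689e-03 -6.63438190e-03  1.54382232e+02]
```

View pics/s5.png

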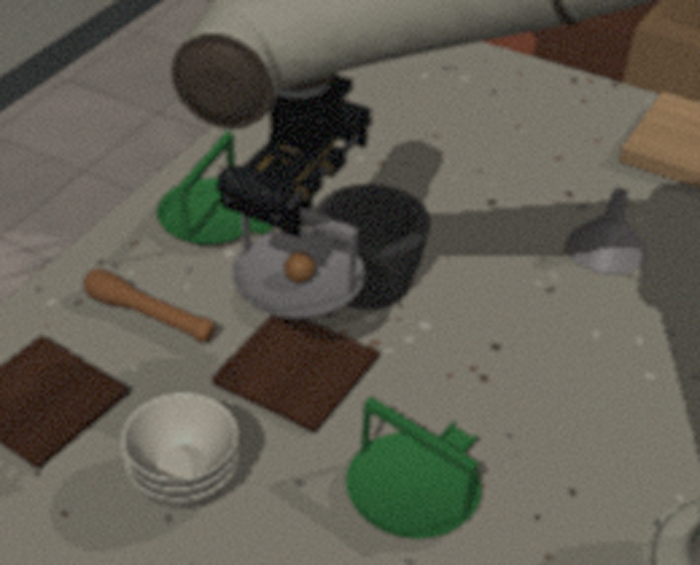

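The dish is turned, its lip faces the mortar, it is level and the ball is centred at crop px (300,267). Next, bring it across.

Run:
```python
from h import *
move_l([564,-99,219],feed=22); pause(0.3)
move_l([564,-99,209],feed=15); pause(0.6)
print(get_clock(),get_gripper_width(),get_wrist_force(),get_ft_torque(),get_tool_pos())
for n in("side","top"):
    fn=n+"6.png"
    s=snap(n,fn); a=cv2.imread('pics/'+fn)[60:270,150:410]; cv2.imwrite('pics/'+fn,cv2.resize(a,(700,565),interpolation=cv2.INTER_CUBIC))
    W=cloud(s).reshape(-1,3); C=s["frame"].reshape(-1,3).astype(int)
    near=(np.hypot(W[:,0]-564,W[:,1]+99)<115)
    m=near&(C[:,0]>C[:,2]*1.35)&(W[:,2]>135)&(W[:,2]<185); P=W[m]
    if len(P):print("ball",len(P),np.median(P,0),P.max(0))
    m=near&(W[:,2]>125)&(W[:,2]<160)&(C.max(1)-C.min(1)<25); P=W[m]
    if len(P)>10:
        print("dish",len(P),P.mean(0),P.min(0),P.max(0))
        L=P[P[:,1]<-179]; print("lip",len(L),L.mean(0),L.min(0),L.max(0))
        A=np.c_[P[:,:2]-[564,-99],np.ones(len(P))]; print(np.linalg.lstsq(A,P[:,2],rcond=None)[0])
    for l in("ball_center","lip_tip","mortar","bowls","pestle","funnel"):
        for d in boxes_of(n,l)[:2]: print(l,round(d["p"],2),c2w(s,d["position"])[0].round())
```

```text
21.9417 11.839667524175004 [-0.78397386 -0.75540405 -2.53527187] [-0.09174125 -0.04710357  0.07030799] [563.99932319 -98.9955856  208.99743997]
ball 95 [556.37423029 -90.96037167 163.77251343] [593.57174954 -79.71725659 175.8024299 ]
dish 990 [ 563.99785091 -101.81763082  144.60037917] [ 487.8160913  -183.4898262   133.10745717] [637.03772591 -23.77666796 159.78020537]
lip 7 [ 564.01500633 -181.66396225  147.76842976] [ 555.27090902 -183.4898262   144.31302325] [ 574.8015494  -179.10549586  150.79662239]
[ 2.90715366e-03 -1.17347262e-02  1.44567321e+02]
ball_center 0.48 [550. -93. 164.]
lip_tip 0.96 [560. -97. 147.]
lip_tip 0.85 [ 812. -198.   21.]
mortar 0.62 [ 524. -173.   68.]
bowls 0.61 [574. 202.  58.]
pestle 0.56 [773.  19.  37.]
funnel 0.62 [ 316. -413.   25.]
ball 1 [508.63813614 -45.46159231 150.061683  ] [508.63813614 -45.46159231 150.061683  ]
dish 355 [515.58353054 -97.5734666  143.83866098] [ 488.67813886 -167.50457016  132.70051081] [538.93128199 -31.19038111 152.81993216]<stdin>:15: RuntimeWarning: Mean of empty slice.
  ret = um.true_divide(
Traceback (most recent call last):
ValueError: zero-size array to reduction operation minimum which has no identity
```

View pics/side6.png

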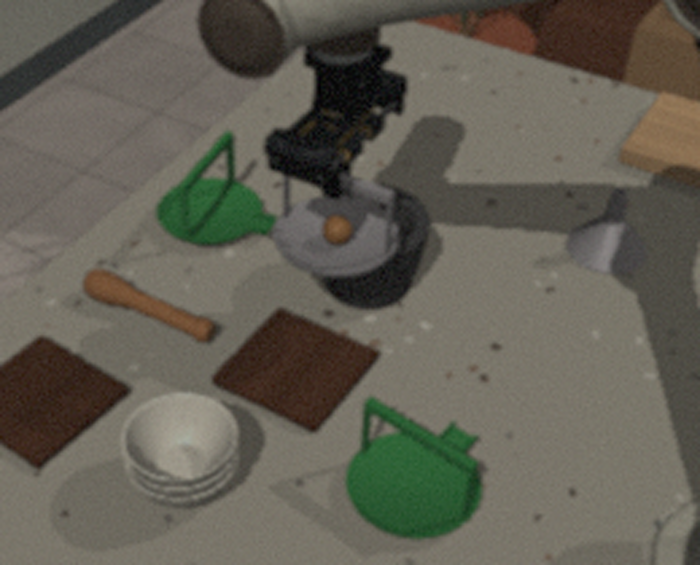

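View pics/top6.png

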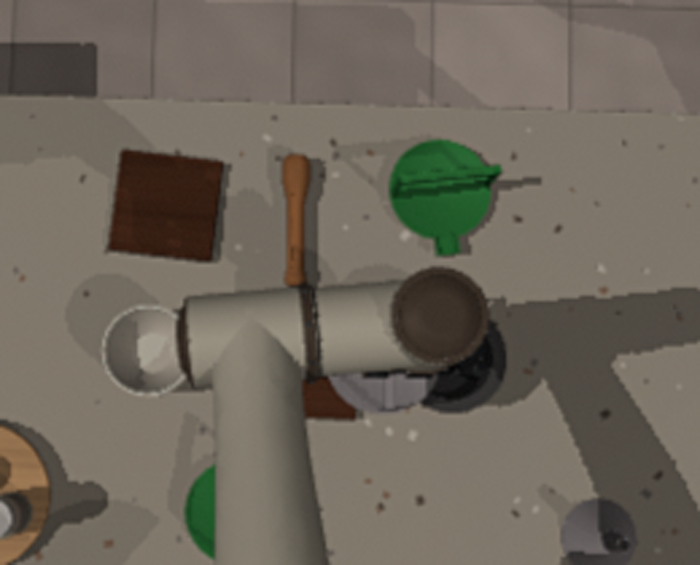

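Run:
```python
from h import *
from scipy.optimize import least_squares
for i in range(2):
    s=snap("side"); W=cloud(s).reshape(-1,3); C=s["frame"].reshape(-1,3).astype(int)
    m=(np.hypot(W[:,0]-560,W[:,1]+96)<30)&(C[:,0]>C[:,2]*1.35)&(W[:,2]>140)&(W[:,2]<180); P=W[m]
    r=least_squares(lambda c:np.linalg.norm(P-c,axis=1)-18,P.mean(0)+[4,-8,-8],loss="soft_l1"); print("ball",len(P),r.x.round(1),get_clock(),np.linalg.norm(get_qvel()),get_wrist_force().round(2) if hasattr(get_wrist_force(),'round') else get_wrist_force())
    if i==0: pause(0.7)
```

```text
ball 94 [ 561.2 -101.1  155.6] 22.3917 0.001593873553459405 [-0.47 -0.36 -1.47]
ball 94 [ 560.3 -100.4  155.2] 23.1417 0.0019580940442411945 [-0.41  0.66 -3.34]
```

The ball centre is within about 4 mm of the dish centre and at rest, and its height (155 ≈ 130 + 24 mm) fits. Handing in.

Run:
```python
from h import *
hand_in(); print(get_clock(),get_gripper_width())
```

```text
the job is handed in; nothing more can be done
the job is handed in; nothing more can be done
```

I pinched the handle at 11 N (the fingers closed to about 12 mm, matching the bar) and lifted the dish. I then turned it −90° while rising, carried it across and handed in at about 23 s. No verdict was reported.

**Last checks before handing in:**
- **Dish position:** underside about 130 mm up, so about 25 mm above the mortar's rim. I worked out the lip tip at about (562–564, −196) mm, against a mouth centre of about (564, −197) mm.
- **Dish level:** tilt under 1° by a plane fit to the depth image.
- **Ball:** within about 4 mm of the dish's centre and still, in two looks 0.75 s apart.
- **Bystanders:** the bowls, pestle and funnel read within about 3 mm of where the same camera first saw them. I did not re-measure the turntable; the arm stayed well away from it.

**What failed or disagreed:**
- **Top view:** the arm hid most of the dish at the end, so my top-camera lip check found no points and stopped with an error.
- **Lip tip:** the final position comes from the side view and the arm's own reading. The network's "lip_tip" reading gave the middle of the dish, so I ignored it.

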